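Hang a sample bottle in the slotted rack and lock it in for sea

ROBOT

A 7-joint arm with a two-finger parallel gripper is mounted at the origin on the work surface. World frame = base frame: x ahead of the robot, y to its left, z up, the work surface at z = 0. Lengths are in m, angles in rad, forces in N, time in s.
With the tool pointing down it reaches from about 0.425 to 0.8 m from the base axis. Payload 8.3 kg.
Tool frame: the origin (TCP) lies between the finger pads; the fingertips stand 14 mm ahead of it and the grasp point (between the pads) lies 5 mm behind it (tip_extent is the distance from the TCP to the fingertips, in m); z points along the fingers, y is the line along which they close (so a half turn about z gives the same grasp; the last joint's range is limited). The gripper opens to 85 mm and grips with 20 to 120 N. Pads are 22 mm wide; open, the fingers measure 114 mm over their backs; the gripper's body (76 mm by 85 mm) begins 54 mm behind the grasp point. The pads swing forward as they close: fully open they stand 13 mm farther back than shut.
Start: joints at [-1.257, 0.383, 0.016, 1.37, -0.006, 1.388, -0.046], TCP at [0.23, 0.581, 0.245] pointing down, gripper open.
Joint ranges: [-2.95, 2.95], [-0.25, 2.06], [-1.52, 1.56], [0.18, 2.33], [-1.44, 4.58], [0.02, 2.06], [-3.01, 3.01]. Speed limits (rad/s): [2.39, 2.39, 3.01, 3.01, 3.14, 3.14, 3.14].

INTERFACE

Orientations are given as a 3x3 rotation matrix whose columns are the frame's x, y, z axes.
In Python, from workcell import * gives the robot as it stands. The module is installed in compiled form; this text tells all that it offers.
- The arm moves only by the tool carry_out, never from a script. Its argument "motion" is a list of rows, each a list of 4 numbers: the shift along the tool's x, y, z in m, then the turn about the tool's z in degrees. In form: [[tx, ty, tz, spin], ...]. A call has exactly 10 rows; each row is the pose to reach, as a shift and turn from the pose commanded when the call began, along the tool's axes at that moment; what a row does not reach only later rows make up. A row lasts 1/12 s, in which the tool goes at most 41.7 mm and 7.16 degrees, less where a joint would pass 70% of its speed; a pose out of reach is approached as far as the arm can. A call with a gripper value outside its range is refused whole. "grip" is the closure, from -1 (fully open) to 1 (shut), set as the call begins (left out, the last holds). The fingers move at their own pace and stop on an object; the grip force is fixed at half the most. Time passes only in rows, so rows that repeat a pose let the fingers close, or fill a call up. It gives the time, the measured TCP pose, the force, the opening and the grip force at its end, in the units of the state.
- get_state(): the state, without advancing time (a new reading comes with each control period).
- read_camera(name): name is "scene" or "top" or "wrist"; returns (picture, depth): 400x640x3 uint8, red, green, blue; 400x640 float32, m along the optical axis (not along the pixel's ray), 0 where there is no reading.
- get_calibration(name): a dict with "fov_y" (degrees; the focal length in pixels is half the picture's height over the tangent of half this angle, whatever the lens; pixels are square), "cx", "cy" (the principal point, pixels), "R" (3x3) and "t" (3): a world point X has camera coordinates R X + t. Camera axes: x right, y down, z forward; pixel columns grow to the right and rows downward; lengths in m; the calibration is good to about 2 mm. A picture is of the moment at which its call begins: read the wrist's pose just before it. get_calibration takes no time and is no camera call; for the wrist camera it gives the pose at the moment of the call.
- close_job(): hands the job in; it is judged then, once.
The state is a dict: "time_s": time; "qpos": joint angles; "joint_velocities": joint speeds; "joint_efforts": joint torques, N m; "position": TCP position; "eef_rot": TCP orientation; "ft_force": force on the tool from outside, world axes, zero at the start; "moment": the same for the moment, N m; "gripper_width": opening from 0.0 (shut) to 1.0 (fully open); "finger_force": force on a finger pad.
Only numpy, scipy, OpenCV 4.12 (cv2) and the standard library are available. Lean on these libraries where they do the work, as an engineer would, in place of code of your own. Each camera call takes 0.05 s, during which the arm holds its last target. There are 200 camera calls.

TASK

Hang the collared sample bottle in the steel rack: bring its neck in through the mouth of the rack's slot, along it and round the corner into the blind end, and let go so that it hangs there straight by its collar. Then wind the handwheel clockwise all the way until the locking bar is fully home behind the bottle. Keep the bottle upright throughout and leave the other loose things on the bench where they are.

Things in the scene. Friction and masses are not known exactly. Their poses are not given: they have to be found in the camera images.
- bottle: sample bottle: milky white, round, tall, with a grey cap over a wide flat collar; closed, about 0.25 kg. Origin at the centre of its underside, z up. Body 64 mm diameter to 98 mm, shoulder to 113, neck 28 mm diameter from 113 to 138, collar 50 mm diameter from 138 to 143, cap 42 mm diameter from 143 to 177 (grip it from above). Starts standing on the bench to the robot's right
- rack: fixed steel rack: 5 mm plate, 190 (x) by 240 (y) mm, top face 160 mm high, on four corner legs. Origin on the bench, yaw within 0.25 rad. L-shaped slot 36 mm wide: from a flared mouth in its -y edge along +y on x = 0, then square towards the robot (-x), ending blind at x = -78. Under it there is room for the bottle. A green housing 22 mm high at the +y end carries bar and handwheel
- slot_mouth (a point): on the slot's centre line at the open edge of the plate, at the height of its top face (rack frame 0, -75, 160 mm)
- slot_corner (a point): on the centre lines at the slot's corner, at the plate's top face (rack frame 0, 20, 160 mm)
- slot_pocket (a point): where the bottle's axis belongs in the blind end, at the plate's top face (rack frame -60, 20, 160 mm); the collar's underside rests at this height
- bar_tip (a point): round front tip, at mid height, of the locking bar: steel, 18 mm wide, 12 mm high, lying on the plate; slides along the rack's -y across the slot's side branch behind the collar, 10 mm per radian of the handwheel
- handwheel (a joint): handwheel angle in rad, growing clockwise seen from above; starts between 0 and 0.9; 0 = bar fully back, 5.0 = bar fully home at its stop (50 mm travel). Upright axis; spoked wheel 100 mm diameter, its top 42 mm above the plate (crank foot 44); turns lightly and stays where it is left
- wheel_axis (a point): on the handwheel's axis at the height of the middle of the crank grip, 226 mm above the bench (rack frame 30, 115, 226 mm)
- crank_grip (a point): middle of the handwheel's upright crank grip: black cylinder, 16 mm diameter, spinning freely on its pin, from 44 to 82 mm above the plate, 41 mm from the wheel's axis. It can be taken from above and led round in a circle
- jar: squat wide white jar with a screw lid, 72 mm diameter, 115 mm tall, no collar; a bystander, origin at its underside
- tin: pale can with a broad blue band, 68 mm diameter, 100 mm tall; a bystander, origin at its underside
- cup: small white plastic cup, 60 mm across the rim, 55 mm tall; a bystander, origin at its underside
- wrench: steel wrench lying flat; a bystander, origin at its underside
- hammer: hammer lying flat; a bystander, origin at its underside
- fitting: stepped brass pipe fitting, 44 mm foot, 45 mm tall; a bystander, origin at its underside
- strip_jar: tiny white jar, 32 mm diameter, 60 mm tall; a bystander, origin at its underside
- socket: steel socket, 28 mm diameter, 50 mm tall; a bystander, origin at its underside
Mind the look-alikes: they are no part of the job. Leave any green look-alike of the bottle alone.

How it is judged:
By the outcome, as a careful person would: the job done as asked, in the order asked, and still so for the second after the job is handed in, with the robot touching nothing.
It also fails if it takes over 59 s, if anything falls off the work surface, if the arm or the gripper's body presses on something with over 40 N, if the wrist force passes 120 N, or if a joint passes its speed limit or range.

## Working session

There is one attempt and no reset: what is moved stays moved. The work goes in short steps, Python scripts to look and compute and a tool call to move; the robot and the scene stay as the last step left them, time stands still between calls to the robot, and variables do not carry over. Pictures are saved under pics/ and viewed, at most 10 in all, crops included, and the job is handed in when it is done.

Besides the shell and the picture viewer there is one more tool, called after "Emit:" by a JSON object that holds its "op" and its "data". carry_out: Moves the arm, as the interface text tells. Its arguments: {"type":"object","properties":{"motion":{"type":"array","items":{"type":"array","items":{"type":"number"}}},"grip":{"type":"number"}},"required":["motion"]}

```bash
mkdir -p pics
cat > h.py <<'E'
from workcell import *
import numpy as np, cv2
def cal(n):
    c=get_calibration(n); f=200/np.tan(np.radians(c["fov_y"])/2); return f,c["cx"],c["cy"],np.array(c["R"]),np.array(c["t"])
def ray(n,u,v,z,c=None):
    f,cx,cy,R,t=c or cal(n); o=-R.T@t; d=R.T@np.array([(u-cx)/f,(v-cy)/f,1]); return o+d*(z-o[2])/d[2]
def cloud(n,D,c=None):
    f,cx,cy,R,t=c or cal(n); v,u=np.mgrid[:400,:640]; P=np.stack([(u-cx)/f*D,(v-cy)/f*D,D],-1); return (P-t)@R
def proj(n,X,c=None):
    f,cx,cy,R,t=c or cal(n); p=R@np.array(X)+t; return f*p[0]/p[2]+cx,f*p[1]/p[2]+cy
E
python3 - <<'E'
from h import *
s=get_state(); print(s["time_s"],s["position"],s["eef_rot"],s["gripper_width"])
for n in("scene","top"):
    p,d=read_camera(n); np.savez(f"{n}0.npz",p=p,d=d); cv2.imwrite(f"pics/{n}0.png",p[...,::-1]); print(n,cal(n),(d>0).mean(), get_calibration(n).keys())
E
```

```text
0.0 [0.22976737 0.58073385 0.2442666 ] [[-9.29856488e-01  3.67921782e-01 -6.88431496e-04]
 [ 3.67922424e-01  9.29854675e-01 -1.83672300e-03]
 [-3.56291524e-05 -1.96117818e-03 -9.99998076e-01]] 0.9968015972243576
scene (np.float64(418.4022454307085), 320.3399975546334, 197.87208619107946, array([[ 0.64391366,  0.76505072,  0.0085202 ],
       [ 0.42256985, -0.34633314, -0.83754886],
       [-0.63781653,  0.54290952, -0.546296  ]]), array([-0.31728085, -0.10050902,  1.54164228])) 0.99605859375 dict_keys(['fov_y', 'cx', 'cy', 'R', 't'])
top (np.float64(426.2408702023817), 328.17124501747844, 201.25257256821484, array([[-0.02063413, -0.99977739,  0.0044056 ],
       [-0.99024006,  0.01982938, -0.13795444],
       [ 0.13783637, -0.00720917, -0.99042878]]), array([-0.02512611,  0.56970896,  1.16897191])) 0.9959453125 dict_keys(['fov_y', 'cx', 'cy', 'R', 't'])
```

View pics/top0.png

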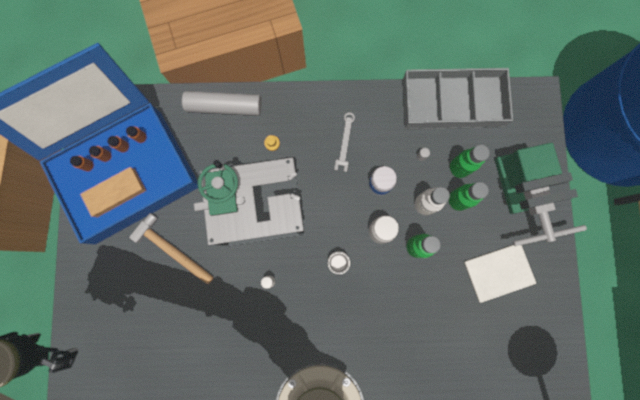

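View pics/scene0.png

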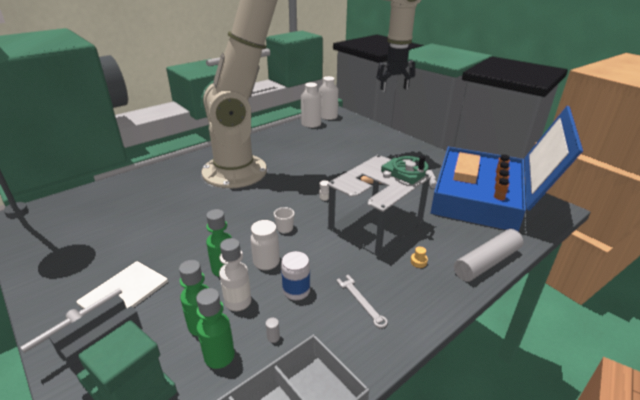

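The top view shows the white bottle with its grey cap at about (435,197). Its green look-alikes are at (472,157), (472,193) and (425,245). The white jar at (384,228) and the tin at (383,179) have no collar. The rack is at (250,200), with the slot mouth on its right edge and the wheel at (219,183). The white bottle with a grey cap over a collar fits the description. I'll confirm it in one crop and measure.

Run:
```python
from h import *
a=np.load("top0.npz"); p,d=a["p"],a["d"]; P=cloud("top",d); f,cx,cy,R,t=cal("top"); print("cam",-R.T@t)
Z=P[...,2]
# caps
hsv=cv2.cvtColor(p,cv2.COLOR_RGB2HSV)
m=((Z>0.165)&(Z<0.19)).astype(np.uint8)
n,l,st,c=cv2.connectedComponentsWithStats(m)
for i in range(1,n):
    if st[i,4]>40:
        q=P[l==i]; print("top177",c[i].round(1),st[i,4],q.mean(0).round(4),q.min(0).round(3),q.max(0).round(3))
m=((Z>0.152)&(Z<0.168)); m[:,:190]=0;m[:,310:]=0; m=m.astype(np.uint8)
n,l,st,c=cv2.connectedComponentsWithStats(m)
for i in range(1,n):
    if st[i,4]>300:
        q=P[l==i]; print("plate",c[i],st[i,4],q[:,2].mean(),np.ptp(q[:,0]),np.ptp(q[:,1])); 
        r=cv2.minAreaRect((q[:,:2]*1000).astype(np.float32)); print(r); print(cv2.boxPoints(r))
m=(Z>0.04)&(Z<.3); 
cv2.imwrite("pics/zoom0.png",np.hstack([cv2.resize(p[140:260,190:310,::-1],(400,400),interpolation=2),cv2.resize(p[140:260,370:490,::-1],(400,400),interpolation=2)]))
# heights of greys crosssections
for nm,(u,v) in dict(jar=(384,226),tin=(384,177),cup=(339,262),sj=(267,282),sock=(424,152),bot=(438,194),g1=(477,152),g2=(478,189),g3=(431,243),wr=(345,140)).items(): print(nm,P[v,u].round(3))
```

```text
cam [ 0.40250333 -0.02799018  1.236488  ]
top177 [ 69.2 110.1] 1217 [0.8008 0.6262 0.1777] [0.718 0.478 0.165] [0.892 0.779 0.19 ]
top177 [480.4 153. ] 235 [ 0.6665 -0.4269  0.177 ] [ 0.647 -0.449  0.165] [ 0.688 -0.408  0.182]
top177 [210.2 177. ] 125 [0.6168 0.2596 0.1822] [0.596 0.24  0.165] [0.632 0.28  0.187]
top177 [227.6 179.3] 186 [0.61   0.2158 0.1824] [0.579 0.202 0.178] [0.634 0.233 0.188]
top177 [479.3 190.3] 234 [ 0.5701 -0.4174  0.177 ] [ 0.55  -0.44   0.166] [ 0.592 -0.398  0.183]
top177 [216.6 193. ] 185 [0.5756 0.2429 0.1823] [0.562 0.215 0.176] [0.591 0.268 0.187]
top177 [440.5 195.4] 229 [ 0.5592 -0.3186  0.1772] [ 0.54  -0.34   0.165] [ 0.581 -0.298  0.183]
top177 [221.  206.1] 565 [0.5429 0.2322 0.1786] [0.521 0.176 0.165] [0.577 0.301 0.188]
top177 [431.3 244.5] 234 [ 0.4368 -0.2888  0.1773] [ 0.418 -0.311  0.165] [ 0.458 -0.27   0.183]
plate [257.6389077  205.70886933] 4431 0.16058159804008545 0.2173998847641796 0.24839932898606612
((558.4782104492188, 159.25128173828125), (190.66578674316406, 242.9394989013672), 7.345157623291016)
[[448.39813  267.5363  ]
 [479.4571    26.590351]
 [668.5583    50.966278]
 [637.4993   291.9122  ]]
jar [ 0.49  -0.182  0.117]
tin [ 0.624 -0.189  0.101]
cup [ 0.398 -0.064  0.005]
sj [0.348 0.134 0.059]
sock [ 0.704 -0.314  0.049]
bot [ 0.563 -0.313  0.175]
g1 [ 0.67  -0.419  0.176]
g2 [ 0.573 -0.414  0.178]
g3 [ 0.44  -0.288  0.177]
wr [ 0.756 -0.091  0.007]
```

View pics/zoom0.png

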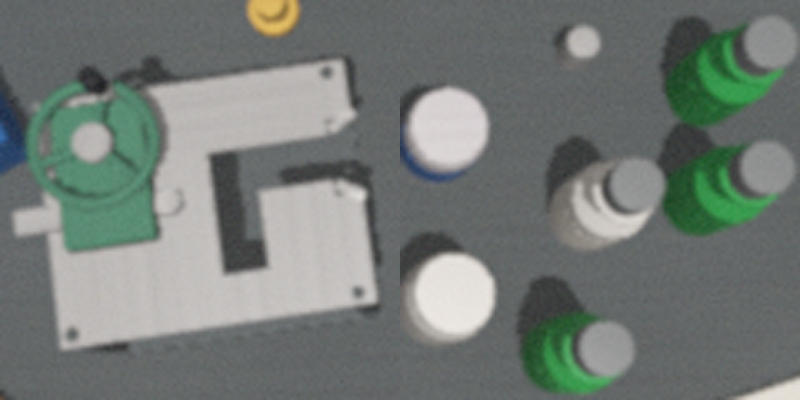

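Crop confirmed: the bottle is white with a grey cap and collar (crop 635,185), and its three neighbours are green. The plate fits 190×240 mm with a yaw of 0.128 rad, and the slot is clearly visible. Next I'll check the rack frame against the slot and wheel, and work out the first move.

```bash
cat >> h.py <<'E'
YAW=0.1282; RK=np.array([[np.cos(YAW),-np.sin(YAW)],[np.sin(YAW),np.cos(YAW)]])
ORG=np.array([.5585,.1593])-RK@np.array([0,.045])
def r2w(x,y): return ORG+RK@np.array([x,y])
def w2r(P): return (np.asarray(P)[...,:2]-ORG)@RK
E
python3 - <<'E'
from h import *
a=np.load("top0.npz"); p,d=a["p"],a["d"]; P=cloud("top",d); Z=P[...,2]
# intersect all pixel rays with plate plane
c=cal("top"); v,u=np.mgrid[:400,:640]; f,cx,cy,R,t=c
D=np.stack([(u-cx)/f,(v-cy)/f,np.ones(u.shape)],-1)@R; o=-R.T@t; Q=o+D*((.160-o[2])/D[...,2])[...,None]
q=w2r(Q)*1000; hole=(Z<.14)
def edge(axis,fix,lo,hi,rng):
    # fraction hole in band
    out=[]
    for a0 in np.arange(rng[0],rng[1],2):
        m=(abs(q[...,axis]-a0)<2)&(q[...,1-axis]>lo)&(q[...,1-axis]<hi)
        out.append((int(a0),round(float(hole[m].mean()),2)))
    return out
print("x across main y-45..-5",edge(0,0,-45,-5,(-26,28)))
print("y across side x-55..-30",edge(1,0,-55,-30,(-6,46)))
print("x blind y 10..30",edge(0,0,10,30,(-90,-66)))
print("x plate sides",edge(0,0,-40,60,(86,106)),edge(0,0,0,80,(-106,-86)))
print("y -edge x30..80",edge(1,0,30,70,(-86,-64)))
print("hub px z.2",w2r(ray("top",217.6,182.6,.195))*1000,"grip top",w2r(ray("top",190+93*.3,140+80*.3,.235))*1000,"bar tip",w2r(ray("top",190+184*.3,200,.17))*1000)
print("pts",r2w(0,-.075),r2w(0,.02),r2w(-.06,.02),r2w(.03,.115))
print(ray("top",440.5,195.4,.177))
m=(Z>.168)&(Z<.19)&(u>420)&(u<455)&(v>180)&(v<212); print(cv2.minEnclosingCircle((P[m][:,:2]*1000).astype(np.float32)),P[m].mean(0))
b=np.load("scene0.npz");Pb=cloud("scene",b["d"]);m=(np.hypot(Pb[...,0]-.56,Pb[...,1]+.319)<.035)&(Pb[...,2]>.172);print("scene cap",cv2.minEnclosingCircle((Pb[m][:,:2]*1000).astype(np.float32)),Pb[m].mean(0))
E
```

```text
x across main y-45..-5 [(-26, 0.0), (-24, 0.0), (-22, 0.0), (-20, 0.0), (-18, 0.0), (-16, 0.0), (-14, 0.0), (-12, 0.0), (-10, 0.0), (-8, 0.0), (-6, 0.0), (-4, 0.0), (-2, 0.0), (0, 0.0), (2, 0.46), (4, 1.0), (6, 0.96), (8, 0.96), (10, 1.0), (12, 1.0), (14, 1.0), (16, 1.0), (18, 1.0), (20, 1.0), (22, 1.0), (24, 1.0), (26, 1.0)]
y across side x-55..-30 [(-6, 0.0), (-4, 0.0), (-2, 0.0), (0, 0.0), (2, 0.14), (4, 0.69), (6, 1.0), (8, 1.0), (10, 1.0), (12, 1.0), (14, 1.0), (16, 1.0), (18, 1.0), (20, 1.0), (22, 1.0), (24, 0.94), (26, 0.94), (28, 1.0), (30, 1.0), (32, 1.0), (34, 1.0), (36, 1.0), (38, 0.73), (40, 0.14), (42, 0.0), (44, 0.0)]
x blind y 10..30 [(-90, 0.0), (-88, 0.0), (-86, 0.0), (-84, 0.0), (-82, 0.0), (-80, 0.0), (-78, 0.0), (-76, 0.0), (-74, 0.0), (-72, 0.0), (-70, 0.0), (-68, 0.0)]
x plate sides [(86, 0.0), (88, 0.0), (90, 0.0), (92, 0.0), (94, 0.21), (96, 0.72), (98, 1.0), (100, 0.98), (102, 0.98), (104, 1.0)] [(-106, 1.0), (-104, 1.0), (-102, 1.0), (-100, 1.0), (-98, 1.0), (-96, 0.65), (-94, 0.17), (-92, 0.0), (-90, 0.0), (-88, 0.0)]
y -edge x30..80 [(-86, 1.0), (-84, 1.0), (-82, 1.0), (-80, 1.0), (-78, 0.92), (-76, 0.88), (-74, 0.61), (-72, 0.38), (-70, 0.38), (-68, 0.39), (-66, 0.3)]
hub px z.2 [ 50.78266216 117.35269745] grip top [ 86.9256857  102.37633657] bar tip [ 1.64856731 59.25853993]
pts [0.57384189 0.04028476] [0.56169623 0.13450516] [0.50218861 0.12683421] [0.57930437 0.23256103]
[ 0.55916158 -0.31873621  0.177     ]
((560.2797241210938, -319.2072448730469), 21.15593147277832) [ 0.55934797 -0.31900052  0.17749005]
scene cap ((561.981201171875, -319.0412292480469), 22.26629638671875) [ 0.56458014 -0.32054098  0.1765743 ]
```

Emit:
{"op": "carry_out", "data": {"motion": [[0,0,-0.02,6],[-0.02,-0.03,-0.04,12],[-0.04,-0.06,-0.06,18],[-0.055,-0.095,-0.08,24],[-0.07,-0.13,-0.1,30],[-0.085,-0.165,-0.1,36],[-0.1,-0.2,-0.1,42],[-0.115,-0.235,-0.1,48],[-0.13,-0.265,-0.1,55],[-0.14,-0.29,-0.1,61]], "grip": -1}}

```text
time_s: 0.93
position: [0.2536, 0.2572, 0.3451]
eef_rot: [[-0.121, 0.993, -0.0], [0.993, 0.121, 0.0], [0.0, -0.0, -1.0]]
ft_force: [0.8, 0.8, 1.3]
gripper_width: 0.998
finger_force: 0.0
```

```bash
sed -i 's/^ORG=.*/ORG=np.array([.5585,.1593])+RK@np.array([.020,-.045+.0014])/' h.py
python3 - <<'E'
from h import *
a=np.load("top0.npz"); p,d=a["p"],a["d"]; P=cloud("top",d); Z=P[...,2]
c=cal("top"); v,u=np.mgrid[:400,:640]; f,cx,cy,R,t=c
D=np.stack([(u-cx)/f,(v-cy)/f,np.ones(u.shape)],-1)@R; o=-R.T@t; Q=o+D*((.160-o[2])/D[...,2])[...,None]
q=w2r(Q)*1000; hole=(Z<.14)
def edge(axis,lo,hi,r0,r1,rising):
    # width of hole within [r0,r1] by area fraction -> edge position
    m=(q[...,axis]>r0)&(q[...,axis]<r1)&(q[...,1-axis]>lo)&(q[...,1-axis]<hi); fr=hole[m].mean(); return round(float(r1-fr*(r1-r0) if rising else r0+fr*(r1-r0)),1)
for lo,hi in((-50,-25),(-25,0)): print("main -18?",edge(0,lo,hi,-28,-8,1),"+18?",edge(0,lo,hi,8,28,0))
for lo,hi in((-60,-42),(-42,-24)): print("side 2?",edge(1,lo,hi,-8,12,1),"38?",edge(1,lo,hi,28,48,0))
print("blind -78?",edge(0,8,30,-88,-68,1), "top side +18?",edge(0,5,30,8,28,0))
print("y38 at corner",edge(1,-10,10,28,48,0),"mouth y-75?",edge(1,35,60,-85,-65,0))
print("hub",w2r(ray("top",217.6,182.6,.2))*1000,"griptop",w2r(ray("top",218,164,.242))*1000,"bar",w2r(ray("top",245.5,200,.17))*1000)
m=(abs(q[...,0])<130)&(np.hypot(*(w2r(P)-[.03,.115]).transpose(2,0,1))<.065)&(Z>.215)&(Z<.27); g=w2r(P[m])*1000; print("grip pts",m.sum(),g.mean(0),Z[m].max())
s=get_state(); M=np.array(s["eef_rot"]); T=np.array([.5605,-.319,.27])
print(s["time_s"],M.T@(T-s["position"]), "spin",np.degrees(np.arctan2(M[1,1],M[0,1])-YAW)); print("pts",r2w(0,-.075),r2w(0,.02),r2w(-.06,.02),r2w(.03,.115))
E
```

```text
main -18? -17.6 +18? 17.3
main -18? -17.3 +18? 17.3
side 2? 2.2 38? 37.3
side 2? 1.6 38? 37.5
blind -78? -78.0 top side +18? 16.9
y38 at corner 36.8 mouth y-75? -75.4
hub [ 29.6811418  114.80932438] griptop [65.03429566 99.18103235] bar [-18.46319969  57.1099519 ]
grip pts 60 [ 66.98067927 101.46952591] 0.2450456156772886
0.9333 [-0.60921278  0.23474508  0.07494285] spin -0.38154937453045146
pts [0.59349878 0.04423026] [0.58135311 0.13845065] [0.52184549 0.13077971] [0.59896125 0.23650652]
```

Emit:
{"op": "carry_out", "data": {"motion": [[-0.01,0.038,0,0],[-0.02,0.075,0,0],[-0.035,0.11,0,0],[-0.055,0.143,0,0],[-0.083,0.17,0,0],[-0.115,0.19,0,0],[-0.15,0.205,0,0],[-0.19,0.215,0,0],[-0.23,0.222,0,0],[-0.27,0.228,0,0]]}}

```text
time_s: 1.77
position: [0.5146, 0.0198, 0.3449]
eef_rot: [[-0.129, 0.992, -0.001], [0.992, 0.129, -0.0], [-0.0, -0.001, -1.0]]
ft_force: [0.8, 1.2, 0.8]
gripper_width: 0.996
finger_force: 0.0
```

Emit:
{"op": "carry_out", "data": {"motion": [[-0.04,0.001,0,0],[-0.08,0.002,0,0],[-0.12,0.003,0,0],[-0.16,0.004,0,0],[-0.2,0.005,0,0],[-0.24,0.005,0.005,0],[-0.28,0.006,0.01,0],[-0.31,0.006,0.015,0],[-0.33,0.006,0.02,0],[-0.339,0.006,0.02,0]]}}

```text
time_s: 2.6
position: [0.5625, -0.3172, 0.3231]
eef_rot: [[-0.124, 0.992, -0.004], [0.992, 0.124, -0.0], [0.0, -0.004, -1.0]]
ft_force: [-0.6, -0.3, 0.6]
gripper_width: 1.0
finger_force: 0.0
```

Run:
```python
from h import *
s=get_state(); M=np.array(s["eef_rot"]); T=np.array([.5605,-.319,.162])
c=cal("wrist"); p,d=read_camera("wrist"); np.savez("w1.npz",p=p,d=d); cv2.imwrite("pics/w1.png",p[...,::-1])
P=cloud("wrist",d,c); m=(np.hypot(P[...,0]-.5605,P[...,1]+.319)<.04)&(P[...,2]>.172)&(P[...,2]<.185)&(d>0)
print(m.sum(), cv2.minEnclosingCircle((P[m][:,:2]*1000).astype(np.float32)) if m.any() else 0, proj("wrist",[.5605,-.319,.177],c))
print(s["time_s"],s["position"],M.T@(T-s["position"]),"spin",np.degrees(np.arctan2(M[1,1],M[0,1])-YAW))
```

```text
1633 ((561.44287109375, -318.42938232421875), 20.967517852783203) (np.float64(318.9599997275052), np.float64(190.87317047875086))
2.6 [ 0.56245769 -0.3171843   0.32307613] [-0.00158916 -0.00156085  0.16108286] spin -0.20253158984306727
```

View pics/w1.png

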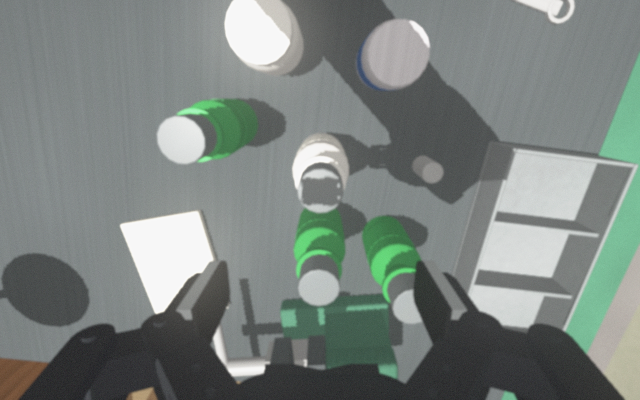

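The wrist view shows the cap at (321,187), exactly where the calibration predicts it, with room for the fingers on both sides. Descending to grip.

Emit:
{"op": "carry_out", "data": {"motion": [[0,-0.001,0.03,0],[0,-0.0015,0.065,0],[0,-0.0015,0.1,0],[0,-0.0015,0.125,0],[0,-0.0015,0.14,0],[0,-0.0015,0.15,0],[0,-0.0015,0.158,0],[0,-0.0015,0.164,0],[0,-0.0015,0.164,0],[0,-0.0015,0.164,0]]}}

```text
time_s: 3.48
position: [0.563, -0.3139, 0.1621]
eef_rot: [[-0.129, 0.992, 0.001], [0.992, 0.129, -0.0], [-0.001, 0.001, -1.0]]
ft_force: [-0.1, 0.1, 1.3]
gripper_width: 1.002
finger_force: 0.0
```

Emit:
{"op": "carry_out", "data": {"motion": [[0,0,0,0],[0,0,0,0],[0,0,0,0],[0,0,0,0],[0,0,0,0],[0,0,0,0],[0,0,0,0],[0,0,0,0],[0,0,0,0],[0,0,0,0]], "grip": 1}}

```text
time_s: 4.32
position: [0.5626, -0.3144, 0.1621]
eef_rot: [[-0.129, 0.992, 0.001], [0.992, 0.129, -0.001], [-0.001, 0.001, -1.0]]
ft_force: [-1.8, -0.4, 6.3]
gripper_width: 0.476
finger_force: 60.8
```

Emit:
{"op": "carry_out", "data": {"motion": [[0,0,-0.012,0],[0,0,-0.035,0],[0,0,-0.062,0],[0,0,-0.09,0],[0,0,-0.117,0],[0.01,0.003,-0.138,0],[0.03,0.009,-0.147,0],[0.06,0.017,-0.15,0],[0.09,0.025,-0.15,0],[0.12,0.034,-0.15,0]]}}

```text
time_s: 5.15
position: [0.5805, -0.1896, 0.3119]
eef_rot: [[-0.128, 0.992, 0.0], [0.992, 0.128, 0.0], [0.0, 0.0, -1.0]]
ft_force: [0.7, 0.5, -2.8]
gripper_width: 0.474
finger_force: 61.3
```

Emit:
{"op": "carry_out", "data": {"motion": [[0.03,0.008,0,0],[0.06,0.017,0,0],[0.09,0.025,0,0],[0.117,0.033,0,0],[0.139,0.039,0,0],[0.152,0.043,0,0],[0.158,0.044,0,0],[0.16,0.045,0.01,0],[0.16,0.045,0.025,0],[0.16,0.045,0.03,0]]}}

```text
time_s: 5.98
position: [0.6037, -0.0281, 0.2789]
eef_rot: [[-0.126, 0.992, -0.003], [0.992, 0.126, -0.001], [-0.001, -0.003, -1.0]]
ft_force: [0.2, -0.1, -3.0]
gripper_width: 0.473
finger_force: 61.3
```

```bash
cat >> h.py <<'E'
def bottle_look(nm):
    s=get_state(); M=np.array(s["eef_rot"]); print(s["time_s"],s["position"].round(4),"rack TCP",(w2r(s["position"])*1000).round(1),"spin",np.degrees(np.arctan2(M[1,1],M[0,1])-YAW).round(2))
    for n in("top","scene"):
        p,d=read_camera(n); np.savez(f"{nm}_{n}.npz",p=p,d=d); cv2.imwrite(f"pics/{nm}_{n}.png",p[...,::-1])
        P=cloud(n,d); k=np.hypot(P[...,0]-s["position"][0],P[...,1]-s["position"][1])<.05
        for lo,hi in((-.125,-.075),):  # body of bottle rel. TCP: radius fit
            m=k&(P[...,2]-s["position"][2]>lo)&(P[...,2]-s["position"][2]<hi)&(d>0); q=P[m]
            if len(q)<30: print(n,"few",len(q)); continue
            from scipy.optimize import least_squares
            r=least_squares(lambda x:np.hypot(q[:,0]-x[0],q[:,1]-x[1])-.032,s["position"][:2],loss="soft_l1",f_scale=.002)
            print(n,len(q),"body axis rack mm",(w2r(r.x)*1000).round(1),"res",np.abs(r.fun).mean().round(4))
E
python3 -c "
from h import *
bottle_look('b1')"
```

```text
5.9833 [ 0.6037 -0.0281  0.2789] rack TCP [   0.9 -148. ] spin -0.08
top few 0
scene 431 body axis rack mm [  -0.4 -153. ] res 0.001
```

Emit:
{"op": "carry_out", "data": {"motion": [[0,0,0.015,0],[0,0,0.037,0],[0,0,0.057,0],[0,0,0.072,0],[0,0,0.082,0],[0,0,0.087,0],[0.01,0,0.087,0],[0.025,0,0.087,0],[0.035,0,0.087,0],[0.04,0,0.087,0]]}}

```text
time_s: 6.92
position: [0.6001, 0.0163, 0.1953]
eef_rot: [[-0.132, 0.991, 0.001], [0.991, 0.132, 0.001], [0.001, 0.002, -1.0]]
ft_force: [0.6, 1.0, -2.6]
gripper_width: 0.471
finger_force: 61.3
```

```bash
python3 -c "
from h import *
bottle_look('b2')
c=[cv2.imread(f'pics/b2_{n}.png') for n in('top','scene')]
u,v=map(int,proj('scene',[.598,.02,.16])); a,b=map(int,proj('top',[.598,.02,.17])); print(u,v,a,b)
cv2.imwrite('pics/b2c.png',np.hstack([cv2.resize(c[0][b-60:b+60,a-60:a+60],(400,400)),cv2.resize(c[1][v-60:v+60,u-60:u+60],(400,400))]))
w,d=read_camera('wrist')"
```

```text
6.9167 [0.6001 0.0163 0.1953] rack TCP [   2.9 -103.6] spin 0.22
top few 10
scene 366 body axis rack mm [   2.7 -107.6] res 0.001
352 202 305 183
```

View pics/b2c.png

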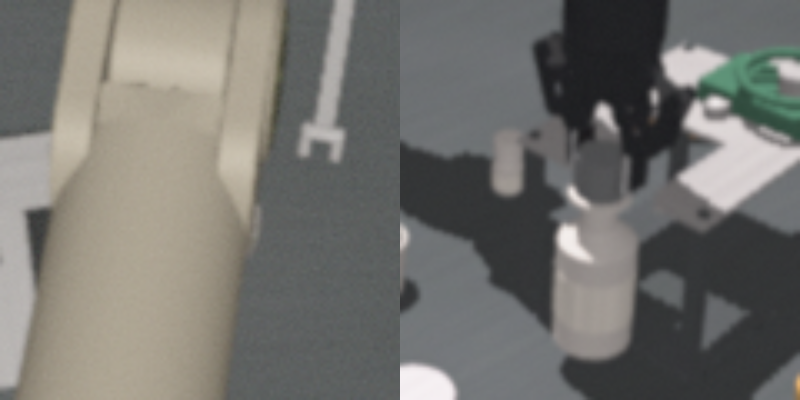

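The scene crop shows the bottle upright, hanging from the gripper just in front of the mouth, at crop (595,260). Correcting 2 mm in x and entering.

Emit:
{"op": "carry_out", "data": {"motion": [[0,-0.001,0.001,0],[0.003,-0.002,0.002,0],[0.008,-0.002,0.002,0],[0.015,-0.002,0.002,0],[0.022,-0.002,0.002,0],[0.03,-0.002,0.002,0],[0.038,-0.002,0.002,0],[0.045,-0.002,0.002,0],[0.05,-0.002,0.002,0],[0.052,-0.002,0.002,0]]}}

```text
time_s: 7.9
position: [0.5908, 0.0665, 0.1922]
eef_rot: [[-0.131, 0.991, -0.0], [0.991, 0.131, 0.0], [0.0, -0.0, -1.0]]
ft_force: [0.4, 0.7, -2.6]
gripper_width: 0.471
finger_force: 61.3
```

```bash
python3 -c "
from h import *
bottle_look('b3'); print(get_state()['ft_force'])"
```

```text
7.9 [0.5908 0.0665 0.1922] rack TCP [  0.1 -52.5] spin 0.17
top few 27
scene 349 body axis rack mm [ -0.6 -57.5] res 0.001
[-0.2645946  -0.68803719 -2.90788769]
```

Emit:
{"op": "carry_out", "data": {"motion": [[0.004,0,0,0],[0.012,0.0003,0,0],[0.021,0.0005,0,0],[0.031,0.0005,0,0],[0.041,0.0005,0,0],[0.051,0.0005,0,0],[0.061,0.0005,0,0],[0.07,0.0005,0,0],[0.075,0.0005,0,0],[0.077,0.0005,0,0]]}}

```text
time_s: 8.83
position: [0.5812, 0.143, 0.1921]
eef_rot: [[-0.131, 0.991, -0.0], [0.991, 0.131, 0.0], [0.0, -0.0, -1.0]]
ft_force: [1.1, 0.0, -1.4]
gripper_width: 0.473
finger_force: 61.3
```

```bash
python3 -c "
from h import *
bottle_look('b4'); print(get_state()['ft_force'])"
```

```text
8.8333 [0.5812 0.143  0.1921] rack TCP [ 0.4 24.5] spin 0.18
top 31 body axis rack mm [-2.4 18.7] res 0.0003
scene 163 body axis rack mm [-0.1 19.4] res 0.0011
[-0.4052339   0.20091456 -2.24709149]
```

Emit:
{"op": "carry_out", "data": {"motion": [[0,-0.003,0,0],[0.0003,-0.009,0,0],[0.0003,-0.017,0,0],[0.0003,-0.025,0,0],[0.0003,-0.034,0,0],[0.0003,-0.043,0,0],[0.0003,-0.051,0,0],[0.0003,-0.056,0,0],[0.0003,-0.059,0,0],[0.0003,-0.06,0,0]]}}

```text
time_s: 9.77
position: [0.5214, 0.134, 0.1925]
eef_rot: [[-0.129, 0.992, 0.0], [0.992, 0.129, 0.001], [0.001, 0.0, -1.0]]
ft_force: [0.3, 0.2, -2.5]
gripper_width: 0.475
finger_force: 61.3
```

```bash
python3 -c "
from h import *
bottle_look('b5'); print(get_state()['ft_force'])"
```

```text
9.7667 [0.5214 0.134  0.1925] rack TCP [-60.   23.2] spin 0.08
top few 0
scene 273 body axis rack mm [-60.2  18.5] res 0.0013
[ 0.46779429 -0.07540591 -3.39804572]
```

Emit:
{"op": "carry_out", "data": {"motion": [[0.001,0,0.001,0],[0.001,0,0.003,0],[0.001,0,0.005,0],[0.001,0,0.006,0],[0.001,0,0.007,0],[0.001,0,0.008,0],[0.001,0,0.0085,0],[0.001,0,0.0085,0],[0.001,0,0.0085,0],[0.001,0,0.0085,0]]}}

```text
time_s: 10.7
position: [0.5218, 0.1348, 0.1839]
eef_rot: [[-0.129, 0.992, 0.0], [0.992, 0.129, 0.0], [0.0, 0.0, -1.0]]
ft_force: [-1.5, -0.7, -0.5]
gripper_width: 0.47
finger_force: 61.7
```

The plate now carries the bottle's weight (fz −2.9 → −0.5 N). Releasing, then rising.

Emit:
{"op": "carry_out", "data": {"motion": [[0,0,0,0],[0,0,0,0],[0,0,0,0],[0,0,0,0],[0,0,0,0],[0,0,-0.005,0],[0,0,-0.02,0],[0,0,-0.045,0],[0,0,-0.075,0],[0,0,-0.105,0]], "grip": -1}}

```text
time_s: 11.53
position: [0.5214, 0.1346, 0.2901]
eef_rot: [[-0.129, 0.992, -0.001], [0.992, 0.129, -0.0], [-0.0, -0.001, -1.0]]
ft_force: [1.0, -0.5, -0.2]
gripper_width: 1.002
finger_force: 0.0
```

Run:
```python
from h import *
s=get_state(); M=np.array(s["eef_rot"]); print(s["time_s"],s["position"])
c=cal("wrist"); w,dw=read_camera("wrist"); S,ds=read_camera("scene"); T,dt=read_camera("top")
for n,D,cc in(("wrist",dw,c),("top",dt,None),("scene",ds,None)):
    P=cloud(n,D,cc); r=w2r(P)*1000; Z=P[...,2]
    m=(np.hypot(r[...,0]+60,r[...,1]-20)<35)&(Z>.19)&(Z<.21)&(D>0); print(n,"cap",m.sum(),r[m].mean(0) if m.any() else 0,Z[m].mean() if m.any() else 0, cv2.minEnclosingCircle(r[m].astype(np.float32)) if m.any() else 0)
    m=(np.hypot(r[...,0]-30,r[...,1]-115)<60)&(Z>.215)&(Z<.25)&(D>0); print(n,"grip",m.sum(),np.median(r[m],0) if m.any() else 0)
u,v=map(int,proj("scene",[*r2w(-.03,.06),.16]))
cv2.imwrite("pics/c1.png",np.hstack([cv2.resize(w[...,::-1],(640,400))[:, 120:520],cv2.resize(S[v-60:v+60,u-60:u+60,::-1],(400,400))]))
print("axis tool",M.T@(np.array([*r2w(.03,.115),.3])-s["position"]))
```

```text
11.5333 [0.52139057 0.13461173 0.29009022]
wrist cap 2437 [-59.3323232   21.36409649] 0.19785046712998317 ((-59.253971099853516, 20.046953201293945), 20.775266647338867)
wrist grip 1540 [ 66.00024773 104.64249625]
top cap 170 [-63.41401998  13.3286442 ] 0.19931174190250545 ((-61.56497573852539, 17.69481658935547), 20.665809631347656)
top grip 0 0
scene cap 123 [-55.19870853  14.01157004] 0.197706399735339 ((-56.61451721191406, 18.413084030151367), 22.997787475585938)
scene grip 66 [74.47132668 98.09372755]
axis tool [ 0.09105846  0.09003305 -0.01001858]
```

View pics/c1.png

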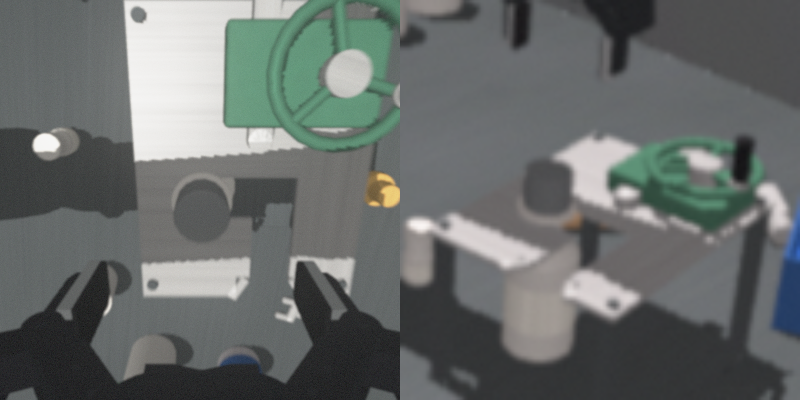

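The bottle hangs straight: cap at wrist crop (202,210), cap top at z 0.198, axis at rack (−59,20). The black crank grip is at scene crop (742,158). Moving above the grip and measuring its top on the way.

Emit:
{"op": "carry_out", "data": {"motion": [[0.004,0.008,-0.01,0],[0.014,0.025,-0.02,0],[0.028,0.047,-0.02,0],[0.043,0.071,-0.02,0],[0.057,0.095,-0.02,0],[0.068,0.113,-0.02,0],[0.076,0.124,-0.02,0],[0.079,0.129,-0.02,0],[0.079,0.129,-0.015,0],[0.079,0.129,-0.01,0]]}}

```text
time_s: 12.52
position: [0.6394, 0.229, 0.2979]
eef_rot: [[-0.128, 0.992, -0.001], [0.992, 0.128, -0.001], [-0.001, -0.001, -1.0]]
ft_force: [-0.3, -0.8, -0.2]
gripper_width: 0.998
finger_force: 0.0
```

Run:
```python
from h import *
s=get_state(); M=np.array(s["eef_rot"]); print(s["time_s"],s["position"],w2r(s["position"])*1000)
c=cal("wrist"); w,dw=read_camera("wrist"); S,ds=read_camera("scene")
for n,D,cc in(("wrist",dw,c),("scene",ds,None)):
    P=cloud(n,D,cc); r=w2r(P)*1000; Z=P[...,2]
    for lo,hi in((.236,.248),(.212,.236)):
        m=(np.hypot(r[...,0]-30,r[...,1]-115)<56)&(Z>lo)&(Z<hi)&(D>0)
        if m.sum()>5: q=r[m].astype(np.float32); print(n,lo,m.sum(),q.mean(0),cv2.minEnclosingCircle(q),Z[m].mean())
```

```text
12.5167 [0.6394089  0.22901687 0.29789972] [ 69.15817056 102.40061992]
wrist 0.236 492 [ 70.89351 105.75837] ((71.02679443359375, 104.79842376708984), 7.937077522277832) 0.24067656916403227
wrist 0.212 265 [ 70.913284 110.77987 ] ((70.99598693847656, 106.7640609741211), 7.665974140167236) 0.22473031612519576
scene 0.236 24 [ 73.54086 101.3796 ] ((73.7188949584961, 102.22352600097656), 7.651648998260498) 0.24135342072220742
scene 0.212 49 [74.047935 98.410126] ((72.907958984375, 100.98640441894531), 8.246241569519043) 0.2241239162332415
```

Emit:
{"op": "carry_out", "data": {"motion": [[0.0026,0.001,0.008,0],[0.0026,0.001,0.022,0],[0.0026,0.001,0.038,0],[0.0026,0.001,0.053,0],[0.0026,0.001,0.064,0],[0.0026,0.001,0.071,0],[0.0026,0.001,0.075,0],[0.0026,0.001,0.076,0],[0.0026,0.001,0.076,0],[0.0026,0.001,0.076,0]]}}

```text
time_s: 13.45
position: [0.6405, 0.2326, 0.2236]
eef_rot: [[-0.129, 0.992, 0.001], [0.992, 0.129, 0.0], [0.0, 0.001, -1.0]]
ft_force: [-0.0, 1.2, -0.0]
gripper_width: 1.002
finger_force: 0.0
```

Emit:
{"op": "carry_out", "data": {"motion": [[0,0,0,0],[0,0,0,0],[0,0,0,0],[0,0,0,0],[0,0,0,0],[0,0,0,0],[0,0,0,0],[0,0,0,0],[0,0,0,0],[0,0,0,0]], "grip": 1}}

```text
time_s: 14.28
position: [0.6403, 0.2326, 0.223]
eef_rot: [[-0.129, 0.992, 0.0], [0.992, 0.129, 0.0], [0.0, 0.0, -1.0]]
ft_force: [-0.0, -0.7, 1.7]
gripper_width: 0.168
finger_force: 58.5
```

```bash
cat > arc.py <<'E'
from h import *
import sys
tot=float(sys.argv[1]); s=get_state(); w=w2r(s["position"])*1000-[30,115]; a=np.degrees(np.arctan2(w[1],w[0]))
print(s["time_s"],"rel axis",w.round(1),"r",np.hypot(*w).round(1),"ang",a.round(1),"z",s["position"][2].round(4),"F",s["ft_force"].round(1))
b=a-tot*np.array([.03,.12,.24,.37,.5,.63,.76,.88,.97,1]); t=np.stack([41*np.cos(np.radians(b)),41*np.sin(np.radians(b))],1)-w  # rack x,y = tool y,x
for r in t: print([round(r[1]/1000,4),round(r[0]/1000,4)],end=" ")
E
python3 arc.py 65
```

```text
14.2833 rel axis [40.5 -9.2] r 41.5 ang -12.8 z 0.223 F [-0.  -0.7  1.7]
[np.float64(-0.0012), np.float64(-0.0009)] [np.float64(-0.0052), np.float64(-0.0021)] [np.float64(-0.0103), np.float64(-0.0044)] [np.float64(-0.0154), np.float64(-0.0077)] [np.float64(-0.0199), np.float64(-0.0117)] [np.float64(-0.0239), np.float64(-0.0163)] [np.float64(-0.0271), np.float64(-0.0214)] [np.float64(-0.0293), np.float64(-0.0265)] [np.float64(-0.0306), np.float64(-0.0305)] [np.float64(-0.0309), np.float64(-0.0318)]
```

Emit:
{"op": "carry_out", "data": {"motion": [[-0.0012,-0.0005,0,0],[-0.005,-0.002,0,0],[-0.01,-0.0044,0,0],[-0.0154,-0.0077,0,0],[-0.02,-0.0117,0,0],[-0.024,-0.0163,0,0],[-0.027,-0.0214,0,0],[-0.0293,-0.0265,0,0],[-0.0306,-0.0305,0,0],[-0.031,-0.0318,0,0]]}}

```text
time_s: 15.12
position: [0.6112, 0.1995, 0.2229]
eef_rot: [[-0.131, 0.991, -0.001], [0.991, 0.131, 0.003], [0.003, -0.001, -1.0]]
ft_force: [-0.7, 7.5, 3.2]
gripper_width: 0.168
finger_force: 58.7
```

```bash
python3 arc.py 75
```

```text
15.1167 rel axis [  7.4 -38.2] r 39.0 ang -79.0 z 0.2229 F [-0.7  7.5  3.2]
[np.float64(-0.0023), np.float64(-0.0012)] [np.float64(-0.0027), np.float64(-0.006)] [np.float64(-0.0025), np.float64(-0.0124)] [np.float64(-0.001), np.float64(-0.0192)] [np.float64(0.0016), np.float64(-0.0257)] [np.float64(0.0052), np.float64(-0.0317)] [np.float64(0.0098), np.float64(-0.0369)] [np.float64(0.0147), np.float64(-0.041)] [np.float64(0.0188), np.float64(-0.0435)] [np.float64(0.0203), np.float64(-0.0443)]
```

Emit:
{"op": "carry_out", "data": {"motion": [[0,-0.0012,0,0],[-0.0007,-0.006,0,0],[-0.0005,-0.0124,0,0],[0.001,-0.0192,0,0],[0.0035,-0.0257,0,0],[0.007,-0.0317,0,0],[0.0115,-0.0369,0,0],[0.0162,-0.041,0,0],[0.0203,-0.0435,0,0],[0.0218,-0.0443,0,0]]}}

```text
time_s: 15.95
position: [0.5664, 0.215, 0.223]
eef_rot: [[-0.131, 0.991, 0.003], [0.991, 0.131, 0.002], [0.001, 0.003, -1.0]]
ft_force: [9.1, 4.6, -2.9]
gripper_width: 0.167
finger_force: 58.7
```

```bash
python3 arc.py 75
```

```text
15.95 rel axis [-35.  -17.2] r 39.0 ang -153.9 z 0.223 F [ 9.1  4.6 -2.9]
[np.float64(0.0006), np.float64(-0.0025)] [np.float64(0.0051), np.float64(-0.0042)] [np.float64(0.0114), np.float64(-0.0056)] [np.float64(0.0183), np.float64(-0.0059)] [np.float64(0.0253), np.float64(-0.0052)] [np.float64(0.032), np.float64(-0.0032)] [np.float64(0.0382), np.float64(-0.0001)] [np.float64(0.0435), np.float64(0.0036)] [np.float64(0.047), np.float64(0.0069)] [np.float64(0.0481), np.float64(0.0081)]
```

Emit:
{"op": "carry_out", "data": {"motion": [[0.0006,-0.001,0,0],[0.0051,-0.0025,0,0],[0.0116,-0.0037,0,0],[0.0185,-0.004,0,0],[0.0255,-0.0033,0,0],[0.0322,-0.0013,0,0],[0.0384,0.0018,0,0],[0.0437,0.0055,0,0],[0.0473,0.0088,0,0],[0.0485,0.01,0,0]]}}

```text
time_s: 16.78
position: [0.5685, 0.2653, 0.2229]
eef_rot: [[-0.132, 0.991, -0.002], [0.991, 0.132, 0.002], [0.002, -0.002, -1.0]]
ft_force: [-5.7, 3.0, 6.2]
gripper_width: 0.17
finger_force: 59.9
```

```bash
python3 arc.py 40
python3 - <<'E'
from h import *
S,ds=read_camera("scene"); T,dt=read_camera("top"); u,v=map(int,proj("scene",[*r2w(-.03,.06),.16]))
a,b=map(int,proj("top",[*r2w(-.03,.06),.16]))
cv2.imwrite("pics/c2.png",np.hstack([cv2.resize(X[v-60:v+60,u-60:u+60,::-1],(400,400)) for X,u,v in((T,a,b),(S,u,v))]))
E
```

```text
16.7833 rel axis [-26.6  32.5] r 41.9 ang 129.3 z 0.2229 F [-5.7  3.   6.2]
[np.float64(-0.0002), np.float64(0.0013)] [np.float64(0.0013), np.float64(0.0033)] [np.float64(0.0032), np.float64(0.0063)] [np.float64(0.0049), np.float64(0.0096)] [np.float64(0.0062), np.float64(0.013)] [np.float64(0.0073), np.float64(0.0166)] [np.float64(0.008), np.float64(0.0202)] [np.float64(0.0084), np.float64(0.0236)] [np.float64(0.0085), np.float64(0.0262)] [np.float64(0.0085), np.float64(0.0271)]
```

View pics/c2.png

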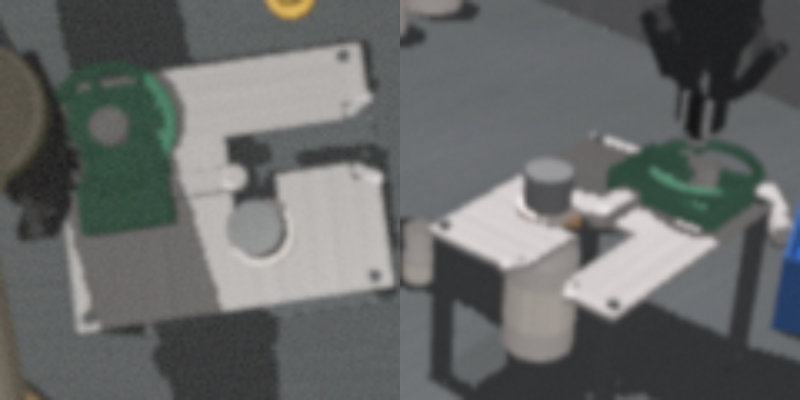

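The picture shows the bar advancing behind the collar, with its tip at crop (235,178). The bottle still hangs straight. About 3.8 rad turned so far.

Emit:
{"op": "carry_out", "data": {"motion": [[0.001,0.001,0,0],[0.0025,0.0033,0,0],[0.0044,0.0063,0,0],[0.0061,0.0096,0,0],[0.0074,0.013,0,0],[0.0085,0.0166,0,0],[0.0092,0.0202,0,0],[0.0096,0.0236,0,0],[0.0097,0.0262,0,0],[0.0097,0.0271,0,0]]}}

```text
time_s: 17.72
position: [0.5943, 0.2796, 0.2229]
eef_rot: [[-0.133, 0.991, -0.001], [0.991, 0.133, 0.004], [0.004, -0.001, -1.0]]
ft_force: [-2.6, 7.6, 3.4]
gripper_width: 0.164
finger_force: 59.7
```

```bash
python3 arc.py 20
python3 - <<'E'
from h import *
T,dt=read_camera("top");P=cloud("top",dt);r=w2r(P)*1000;Z=P[...,2]
m=(abs(r[...,0]+20)<10)&(Z>.166)&(Z<.178)&(r[...,1]>-20)&(r[...,1]<60); print(m.sum(),np.percentile(r[m],[1,50],axis=0))
a=np.load("top0.npz");P=cloud("top",a["d"]);r=w2r(P)*1000;Z=P[...,2];m=(abs(r[...,0]+20)<10)&(Z>.166)&(Z<.178)&(r[...,1]>-20)&(r[...,1]<80); print(m.sum(),np.percentile(r[m],[1,50],axis=0))
E
```

```text
17.7167 rel axis [ 0.9 43.4] r 43.4 ang 88.9 z 0.2229 F [-2.6  7.6  3.4]
[np.float64(-0.0024), np.float64(0.0004)] [np.float64(-0.0024), np.float64(0.0017)] [np.float64(-0.0026), np.float64(0.0034)] [np.float64(-0.0028), np.float64(0.0052)] [np.float64(-0.0031), np.float64(0.0071)] [np.float64(-0.0035), np.float64(0.0089)] [np.float64(-0.004), np.float64(0.0107)] [np.float64(-0.0045), np.float64(0.0123)] [np.float64(-0.005), np.float64(0.0135)] [np.float64(-0.0051), np.float64(0.0139)] 114 [[-26.5968867   17.21627629]
 [-18.80664301  38.0372448 ]]
55 [[-26.19034272  60.23275063]
 [-18.30504946  71.02180298]]
```

Emit:
{"op": "carry_out", "data": {"motion": [[0,0.0005,0,0],[0,0.0017,0,0],[-0.0002,0.0034,0,0],[-0.0005,0.0052,0,0],[-0.0009,0.0071,0,0],[-0.0013,0.0089,0,0],[-0.0018,0.0107,0,0],[-0.0024,0.0123,0,0],[-0.0029,0.0135,0,0],[-0.003,0.0139,0,0]]}}

```text
time_s: 18.6
position: [0.6066, 0.2794, 0.2229]
eef_rot: [[-0.134, 0.991, -0.005], [0.991, 0.134, 0.005], [0.005, -0.004, -1.0]]
ft_force: [-10.9, 7.4, 9.4]
gripper_width: 0.167
finger_force: 60.3
```

```bash
cat >> h.py <<'E'
def bar():
    T,dt=read_camera("top");P=cloud("top",dt);r=w2r(P)*1000;Z=P[...,2]
    m=(abs(r[...,0]+20)<10)&(Z>.166)&(Z<.178)&(r[...,1]>-20)&(r[...,1]<60); print("bar",m.sum(),np.percentile(r[m],[1,50],axis=0)[0]); return T
E
python3 arc.py 15; python3 -c "
from h import *
bar()"
```

```text
18.6 rel axis [13.1 41.6] r 43.6 ang 72.5 z 0.2229 F [-10.9   7.4   9.4]
[np.float64(-0.0026), np.float64(-0.0005)] [np.float64(-0.0029), np.float64(0.0004)] [np.float64(-0.0033), np.float64(0.0016)] [np.float64(-0.0039), np.float64(0.0029)] [np.float64(-0.0044), np.float64(0.0042)] [np.float64(-0.005), np.float64(0.0055)] [np.float64(-0.0057), np.float64(0.0067)] [np.float64(-0.0063), np.float64(0.0078)] [np.float64(-0.0068), np.float64(0.0086)] [np.float64(-0.007), np.float64(0.0089)] bar 123 [-26.40469692  14.48619329]
```

Emit:
{"op": "carry_out", "data": {"motion": [[-0.0006,0.001,0,0],[-0.0008,0.002,0,0],[-0.0012,0.003,0,0],[-0.0016,0.004,0,0],[-0.002,0.005,0,0],[-0.0024,0.006,0,0],[-0.0028,0.007,0,0],[-0.0032,0.008,0,0],[-0.0032,0.008,0,0],[-0.0032,0.008,0,0]]}}

```text
time_s: 19.48
position: [0.6076, 0.2795, 0.2226]
eef_rot: [[-0.138, 0.99, -0.02], [0.99, 0.138, 0.006], [0.009, -0.019, -1.0]]
ft_force: [-45.8, 4.8, 23.8]
gripper_width: 0.168
finger_force: 62.9
```

```bash
python3 arc.py 15; python3 -c "
from h import *
bar()"
```

```text
19.4833 rel axis [14.  41.5] r 43.8 ang 71.3 z 0.2226 F [-45.8   4.8  23.8]
[np.float64(-0.0028), np.float64(-0.0006)] [np.float64(-0.0031), np.float64(0.0003)] [np.float64(-0.0036), np.float64(0.0015)] [np.float64(-0.0041), np.float64(0.0028)] [np.float64(-0.0047), np.float64(0.0041)] [np.float64(-0.0054), np.float64(0.0053)] [np.float64(-0.006), np.float64(0.0065)] [np.float64(-0.0067), np.float64(0.0076)] [np.float64(-0.0072), np.float64(0.0084)] [np.float64(-0.0074), np.float64(0.0087)] bar 122 [-26.44153193  14.40369972]
```

The handwheel is at its stop: 46 N with no more motion, after about 4.8 rad and 46 mm of bar travel. Relaxing the push, then opening and lifting.

Emit:
{"op": "carry_out", "data": {"motion": [[0.001,-0.002,0,0],[0.002,-0.004,0,0],[0.003,-0.006,0,0],[0.003,-0.0075,0,0],[0.003,-0.0075,0,0],[0.003,-0.0075,0,0],[0.003,-0.0075,0,0],[0.003,-0.0075,0,0],[0.003,-0.0075,0,0],[0.003,-0.0075,0,0]]}}

```text
time_s: 20.37
position: [0.6066, 0.2794, 0.2229]
eef_rot: [[-0.134, 0.991, -0.005], [0.991, 0.134, 0.005], [0.005, -0.005, -1.0]]
ft_force: [-11.4, 7.4, 9.7]
gripper_width: 0.166
finger_force: 60.7
```

Emit:
{"op": "carry_out", "data": {"motion": [[0,0,0,0],[0,0,0,0],[0,0,0,0],[0,0,0,0],[0,0,0,0],[0,0,-0.005,0],[0,0,-0.02,0],[0,0,-0.045,0],[0,0,-0.075,0],[0,0,-0.105,0]], "grip": -1}}

```text
time_s: 21.2
position: [0.6096, 0.2745, 0.3289]
eef_rot: [[-0.129, 0.992, -0.001], [0.992, 0.129, -0.001], [-0.001, -0.001, -1.0]]
ft_force: [0.3, -0.3, 0.1]
gripper_width: 0.998
finger_force: 0.0
```

Emit:
{"op": "carry_out", "data": {"motion": [[0.01,0,-0.01,0],[0.03,0,-0.02,0],[0.06,0,-0.02,0],[0.09,0,-0.02,0],[0.12,0,-0.02,0],[0.14,0,-0.02,0],[0.15,0,-0.02,0],[0.15,0,-0.02,0],[0.15,0,-0.02,0],[0.15,0,-0.02,0]]}}

```text
time_s: 22.03
position: [0.5915, 0.4212, 0.3482]
eef_rot: [[-0.126, 0.992, 0.001], [0.992, 0.126, -0.001], [-0.001, 0.001, -1.0]]
ft_force: [-0.2, -0.1, -0.1]
gripper_width: 1.002
finger_force: 0.0
```

Run:
```python
from h import *
T=bar(); S,ds=read_camera("scene"); u,v=map(int,proj("scene",[*r2w(-.03,.06),.16])); a,b=map(int,proj("top",[*r2w(-.03,.06),.16]))
P=cloud("scene",ds); r=w2r(P)*1000;Z=P[...,2]
m=(np.hypot(r[...,0]-30,r[...,1]-115)<60)&(Z>.236)&(Z<.248)&(ds>0);q=r[m]-[30,115]; print("grip top",m.sum(),q.mean(0),np.degrees(np.arctan2(q.mean(0)[1],q.mean(0)[0])))
cv2.imwrite("pics/c3.png",np.hstack([cv2.resize(X[v-60:v+60,u-60:u+60,::-1],(400,400)) for X,u,v in((T,a,b),(S,u,v))]))
```

```text
bar 121 [-26.24774224  13.3309888 ]
grip top 19 [14.83979786 37.25989057] 68.28369138737982
```

View pics/c3.png

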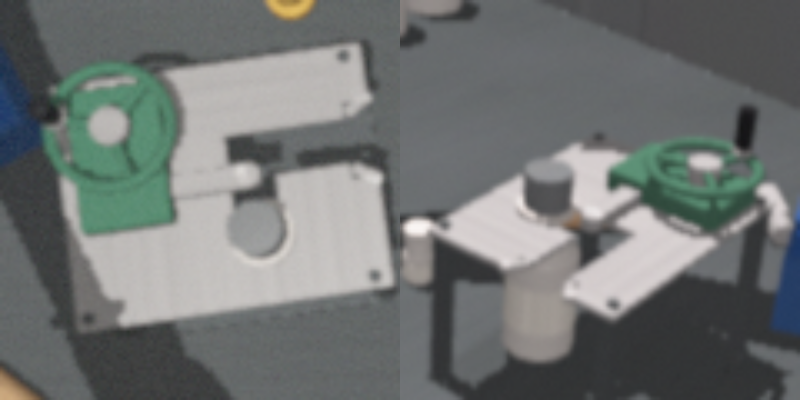

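The final picture shows the bottle hanging straight (cap at crop 257,225) and the bar across the side branch (tip at 250,174). The gripper is clear, and the total turn of about 4.85 rad ending on a hard stop fits the given range.

```bash
python3 -c "
from workcell import *
print(close_job())"
```

```text
the job is handed in; nothing more can be done
None
```

The bottle hangs straight in the blind end, the handwheel is wound clockwise to its hard stop with the locking bar across behind the collar, and the job was handed in at about 22 s; the interface returned no verdict.

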